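# Dry run of the kneading machine

### The arm

A 6-joint arm with a two-finger parallel gripper is mounted at the origin on the work surface. World frame = base frame: x ahead of the robot, y to its left, z up, the work surface at z = 0. Lengths are in mm, angles in rad, forces in N, time in s.
With the tool pointing down it reaches from about 275 to 1000 mm from the base axis. Payload 8.4 kg.
Tool frame: the origin (TCP) lies midway between the tips of the shut fingers; the grasp point (between the pads) lies 19 mm behind it; z points along the fingers, y is the line along which they close (so a half turn about z gives the same grasp; the last joint's range is limited). The gripper opens to 85 mm and grips with 20 to 120 N. Pads are 22 mm wide; open, the fingers measure 114 mm over their backs; the gripper's body (76 mm by 85 mm) begins 54 mm behind the grasp point. The pads swing forward as they close: fully open they stand 13 mm farther back than shut.
Start: joints at [1.3, 0.353, 1.633, -0, 1.155, -0.002], TCP at [165.983, 602.559, 231.281] pointing down, gripper open.
Joint ranges: [-2.63, 2.63], [-0.92, 2.1], [0.06, 2.66], [-1.3, 4.44], [0, 2.69], [-3.02, 3.02]. Speed limits (rad/s): [2.22, 2.22, 2.79, 3.14, 3.14, 3.14].

### API

Orientations are given as [roll, pitch, yaw] about the fixed x, y, z axes, in that order (R = Rz(yaw) Ry(pitch) Rx(roll)).
In Python, from rig import r gives the robot as it stands.
- The arm moves only by the shell command python3 -m inch 'ROWS' [OPENING] [FORCE]. ROWS is JSON, a list that holds one entry, the list of rows, each a list of 6 numbers: the shift along the tool's x, y, z scaled (see below), then the turn, a rotation vector about the tool's x, y, z scaled (see below). In form: [[[tx, ty, tz, wx, wy, wz], ...]]. A call has 1 to 8 rows; each row is the pose to reach, as a shift and turn from the pose commanded when the call began, along the tool's axes at that moment, turning the shorter way round; what a row does not reach only later rows make up. The controller multiplies each number of a shift by 20 cm and each number of a turn by pi rad. A row lasts 1/12 s, in which the tool goes at most 41.7 mm and 7.16 degrees, less where a joint would pass 70% of its speed; a pose out of reach is approached as far as the arm can. A call with a number of a shift or a turn outside -1 to 1 is refused whole. A call with a gripper value outside its range is refused whole. OPENING is the gripper's target within -1 to 1 (fully open at 1, half-way at 0, shut at -1), set as the call begins (- or left out, the last holds). The fingers move at their own pace and stop on an object; FORCE is the grip in N (left out, the last holds). Time passes only in rows, so rows that repeat a pose let the fingers close. It gives the time, the measured TCP pose, the force, the opening and the grip force at its end, in the units of the state.
- r.sense(): the state, without advancing time (a new reading comes with each control period).
- r.grab_frame(name): name is "side" or "top"; returns the picture (400x640x3 uint8, red, green, blue); there is no depth.
- r.camera_info(name): a dict with "K" (3x3 intrinsics, pixels), "distortion" ([k1, k2, p1, p2, k3] as OpenCV has them; the pictures are not rectified), "rvec" (rotation vector, rad) and "tvec" (3), from world to camera coordinates, as OpenCV has them. Camera axes: x right, y down, z forward; pixel columns grow to the right and rows downward; lengths in mm; the calibration is good to about 2 mm. A picture is of the moment at which its call begins. camera_info takes no time and is no camera call.
- r.sign_off(): hands the job in; it is judged then, once.
The state is a dict: "clock": time; "qpos": joint angles; "qvel": joint speeds; "joint_efforts": joint torques, N m; "eef_pos": TCP position; "tcp_rot": TCP orientation; "contact_force": force on the tool from outside, world axes, zero at the start; "wrist_torque": the same for the moment, N m; "opening": opening from 0.0 (shut) to 1.0 (fully open); "grasp_force": force on a finger pad.
Only numpy, scipy, OpenCV 4.12 (cv2) and the standard library are available. Lean on these libraries where they do the work, as an engineer would, in place of code of your own. Each camera call takes 0.05 s, during which the arm holds its last target. There are 200 camera calls.

### The job

The kneading machine has been put back together after washing: give it a dry run. Take the open lid by its handle and lower it gently onto the bowl without letting it drop, then flip the safety catch all the way over onto the lid, and only then pull the pulse lever fully forward, towards the machine's front, against its spring. Finish while still holding the lever fully forward with the fingers, lid and catch still down, and leave the other things on the counter where they are.

Things in the scene. Friction and masses are not known exactly. Their poses are not given: they have to be found in the camera images.
- machine: Kneading machine, fixed: white low base, steel bowl (164 mm across, rim 130 mm high) in the middle, motor tower behind, control pod on its right. Origin on the counter under the bowl's axis; -x its front (roughly to the robot), +y its left, z up. Base x -115..205, y -105..105 mm, deck top 50 mm high; tower from x 115, 165 mm high; pod x -75..95, y to -186, 70 mm high.
- lid (a joint): The bowl's lid (rad): grey disc of 176 mm, clear window, 10 mm thick, hinged behind the bowl. 0 = shut on the bowl's rim, its stop (top 140 mm above the counter); grows as it lifts; 1.57 upright; 1.75 rear stop. It starts leaning back near the rear stop. About 0.28 kg, light hinge friction: let go well forward of upright it falls shut.
- lid_handle (a point): Grip point of the lid's handle, a flat grey bar straight out of the lid's front edge in the lid's plane, 22 mm wide (along machine y), 12 mm thick. It stands 44 mm out of the disc; this point is 25 mm out, on its centre line, 213 mm from the hinge line. Lid shut: machine x -113, y 0, height 135 mm; upright: 349 mm high, pointing up.
- lid_hinge (a point): Middle of the lid's hinge line, which runs along machine y: machine x 100, y 0, height 136 mm.
- catch (a joint): Safety catch (rad): steel arm, 18 mm wide, 10 thick, on a post right of the bowl, hinged along machine x. 0 = thrown out to the right, 25 degrees above level (stop); 1.135 upright; 2.706 = level over the lid, rubber foot on it (stop). No snap; 1 to 2 N at its end moves it; it stays about where it is left. Thrown out, its arm bars the lever. It goes over only once the lid is shut.
- catch_bar (a point): Grip point of the catch: round steel cross bar, 14 mm across, at the arm's end, parallel to the hinge line. It stands 42 mm out of the arm's front side; this point is about the middle of that, 85 mm from the hinge line. Catch over: machine x -44, y -23, height 160 mm, 20 mm above the lid's top.
- catch_hinge (a point): Point of the catch's hinge line level with catch_bar: machine x -44, y -108, height 160 mm (in free air; the post begins 19 mm behind it).
- lever (a joint): Pulse lever (rad). 0 = at rest, leaning 0.2 rad to the rear; grows as the knob is pulled to the machine's front (-x); 0.5 = fully forward (stop). A spring returns it: about 2 N at the knob to start, 7 N fully forward. While the catch is thrown out the lever is blocked after about 0.1 rad.
- lever_knob (a point): Centre of the black ball knob, 28 mm across, on the 12 mm lever rod, 165 mm from the pivot. At rest: machine x 53, y -150, height 217 mm; fully forward: x -29, y -150, height 213 mm. A steel lug, 10 mm thick, stands 36 mm out of the rod's front, 22 to 50 mm below the knob's centre; behind knob and rod it is free down to the pod.
- lever_pivot (a point): The lever's pivot inside the pod: machine x 20, y -150, height 55 mm; its axis runs along the machine's y.
- yeast_jar: Bystander: glass jar with steel cap, 60 mm across, 95 mm tall, left of the machine. Origin under its base.
- mug: Bystander: white mug, 80 mm across, 90 mm tall, left in front of the machine. Origin under its base.
- spoon: Bystander: wooden spoon 260 mm long lying on the counter right of the machine.
- pepper_mill: Bystander: dark wooden pepper mill, 52 mm across, 160 mm tall, left behind. Origin under its base.
- small_bowl: Bystander: ceramic bowl, 120 mm across, 55 mm tall, on a side of the counter.
- canister: Bystander: steel canister, 90 mm across, 130 mm tall, on a side of the counter.
- scraper: Bystander: dough scraper, 140 x 125 mm, 22 mm thick, lying on a side of the counter.

How it is judged (in metres and radians):
On the way, in this order (a step that is already met when the one before it is completed fails the run):
1. the lid lies on the bowl's rim (value of joint lid below 0.04 rad), for 0.2 s.
2. the safety catch is flipped over onto the shut lid (value of joint lid below 0.04 rad and value of joint catch above 2.6 rad), for 0.2 s.
3. the fingers hold the lever fully forward (all of step 2 and value of joint lever above 0.44 rad and contact force between the fingers and lever above 1.5 N), for 0.5 s.
At the end, for the whole second after the job is handed in: The lid is shut (joint under 0.04 rad), the catch is over on the lid (joint above 2.6 of 2.706 rad), and the fingers keep the lever pulled fully forward (joint above 0.44 of 0.5 rad, at rest, fingers pressing on it with more than 1.5 N) through the last second (all of step 3 and velocity of joint lever between -0.1 and 0.1 rad/s); the arm keeps its last pose, push and grip.
It fails at once if the lid slams: within the last 0.35 rad it closes faster than 3 rad/s (0.6 m/s at the handle, as after a drop of more than 10 mm) (value of joint lid below 0.35 rad and velocity of joint lid below -3 rad/s).
It fails at once if one of the other things on the counter is shifted by more than 30 mm (distance of any of yeast_jar, mug, spoon, pepper_mill, small_bowl, canister, scraper from where it was at the start of the episode above 0.03 m).
It also fails if it takes over 72 s, if anything falls off the work surface, if the arm or the gripper's body presses on something with over 40 N, if the wrist force passes 120 N, or if a joint passes its speed limit or range.

## Working session

There is one attempt and no reset: what is moved stays moved. The work goes in short steps, Python scripts to look and compute and a shell command to move; the robot and the scene stay as the last step left them, time stands still between calls to the robot, and variables do not carry over. Pictures are saved under pics/ and viewed, at most 10 in all, crops included, and the job is handed in when it is done.

```bash
ls; mkdir -p pics; python3 - <<'E'
from rig import r
import cv2,numpy as np
for n in("side","top"):
    i=r.camera_info(n); print(n,{k:np.round(v,4).tolist() for k,v in i.items()})
    cv2.imwrite(f"pics/{n}0.png",r.grab_frame(n)[:,:,::-1])
print(r.sense())
E
```

```text
pics
side {'K': [[506.9808, 0.0, 317.2621], [0.0, 506.9808, 192.9142], [0.0, 0.0, 1.0]], 'distortion': [0.0419, 0.0, 0.0, 0.0, 0.0], 'rvec': [0.3514, -2.8766, 1.0372], 'tvec': [535.5384, 212.7366, 1857.2136]}
top {'K': [[487.3928, 0.0, 314.9522], [0.0, 487.3928, 198.2699], [0.0, 0.0, 1.0]], 'distortion': [-0.1232, 0.0, 0.0, 0.0, 0.0], 'rvec': [2.1753, -2.2232, 0.0765], 'tvec': [-5.53, 571.8081, 1585.7704]}
{'clock': 0.1, 'qpos': array([ 1.29961571e+00,  3.53544758e-01,  1.63406217e+00,  3.45856300e-06,
        1.15523182e+00, -2.38809940e-03]), 'qvel': array([ 0.00113793, -0.00053701, -0.00166496,  0.00126084, -0.0011404 ,
        0.00091776]), 'joint_efforts': array([ 3.49254206e-04, -6.06361485e+01, -3.42822075e+01,  1.22330466e-04,
        3.97086595e-03, -7.01903645e-06]), 'eef_pos': array([165.85424666, 602.1383014 , 230.65705456]), 'tcp_rot': array([-3.14034657e+00, -6.13823637e-06,  2.87279874e+00]), 'contact_force': array([-0.54606511,  0.10217802,  0.54610468]), 'wrist_torque': array([-0.00034811, -0.05019935, -0.01514097]), 'grasp_force': 0.0, 'opening': 1.0040977455046485}
```

View pics/side0.png

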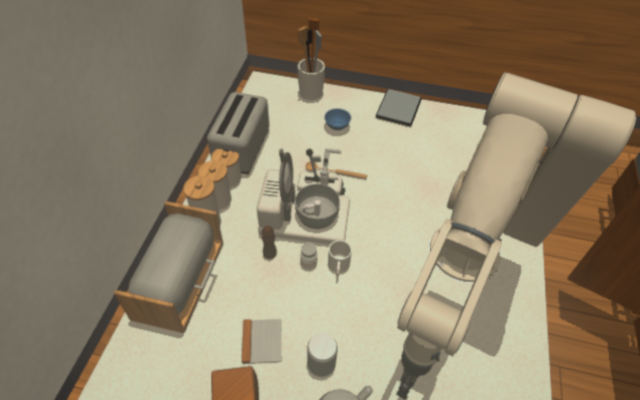

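View pics/top0.png

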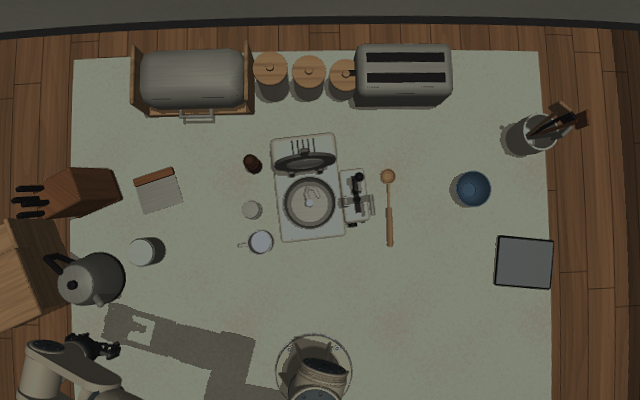

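The side view shows the machine around (310,200). In the top view the bowl is at about (309,202), the lid leans back at (305,160), and the lever and catch are around (358,195). I'll zoom in on both.

```bash
python3 - <<'E'
import cv2,numpy as np
a=cv2.imread("pics/side0.png")[135:255,245:375]; b=cv2.imread("pics/top0.png")[125:250,260:400]
a=cv2.resize(a,(390*2,360*2),interpolation=3)[:, :]; b=cv2.resize(b,None,fx=5.5,fy=4.8*1.0,interpolation=3)
a=cv2.resize(cv2.imread("pics/side0.png")[140:240,250:370],None,fx=6,fy=6,interpolation=3)
b=cv2.resize(cv2.imread("pics/top0.png")[128:245,265:380],None,fx=5,fy=5,interpolation=3)
cv2.imwrite("pics/a1.png",a);cv2.imwrite("pics/b1.png",b)
E
```

```text
(no output)
```

View pics/a1.png

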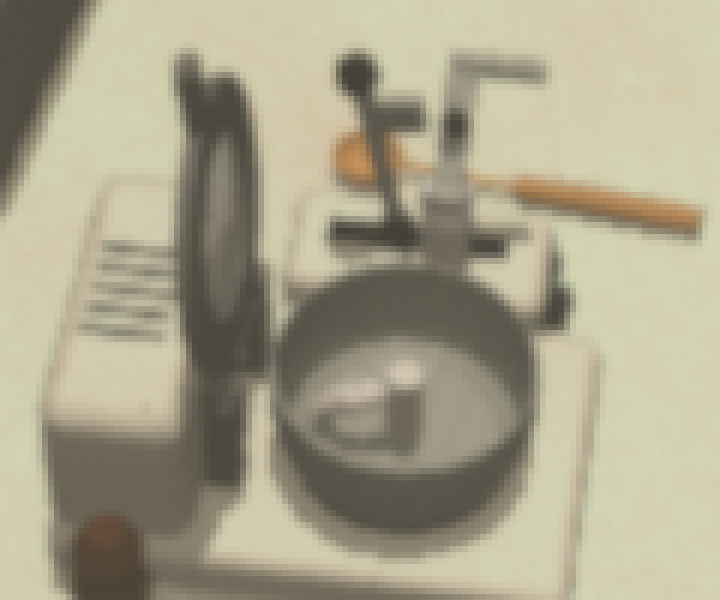

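View pics/b1.png

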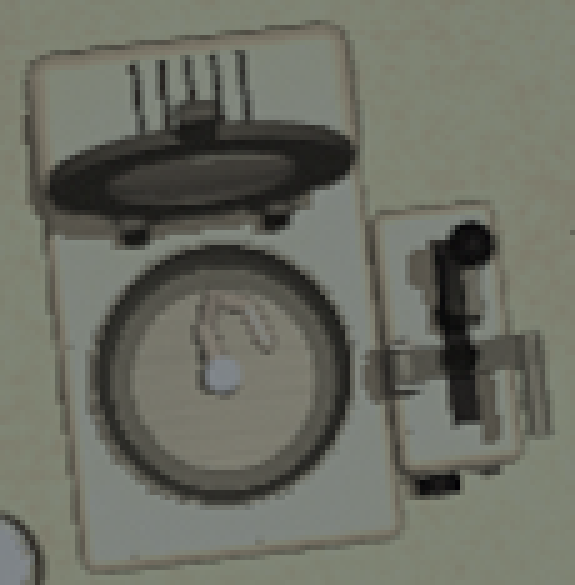

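The crops show these points:

| Feature | Top crop (x5) | Side crop (x6) |
|---|---|---|
| Knob | (470,243) | (357,73) |
| Catch bar | (532,335) to (545,432) | (462,68) to (545,72) |
| Handle tip | about (196,110) | (187,62) |
| Bowl rim centre | (223,372) | – |
| Deck front corners | (85,570), (400,535) | – |

```bash
cat > h.py <<'E'
from rig import r
import cv2,numpy as np
from scipy.spatial.transform import Rotation as Ro
C={n:r.camera_info(n) for n in("side","top")}
for c in C.values():
    for k in c: c[k]=np.array(c[k],float)
def ray(n,p):
    c=C[n]; R=cv2.Rodrigues(c["rvec"])[0]
    u=cv2.undistortPoints(np.array([[p]],float),c["K"],c["distortion"])[0,0]
    return -R.T@c["tvec"].ravel(), R.T@np.array([u[0],u[1],1])
def plane(n,p,z):
    o,d=ray(n,p); return o+d*(z-o[2])/d[2]
def tri(ps,pt):
    A=np.zeros((3,3));b=np.zeros(3)
    L=[ray("side",ps),ray("top",pt)]
    for o,d in L:
        d=d/np.linalg.norm(d);M=np.eye(3)-np.outer(d,d);A+=M;b+=M@o
    x=np.linalg.solve(A,b)
    return x,[np.linalg.norm(np.cross(x-o,d/np.linalg.norm(d))) for o,d in L]
def proj(n,X):
    c=C[n];return cv2.projectPoints(np.array(X,float).reshape(-1,1,3),c["rvec"],c["tvec"],c["K"],c["distortion"])[0][:,0]
def dT(): # state as R,p
    s=r.sense(); return Ro.from_euler('xyz',s["tcp_rot"]).as_matrix(),np.array(s["eef_pos"])
E
python3 - <<'E'
from h import *
S=lambda u,v:((u+.5)/6-.5+250,(v+.5)/6-.5+140)
T=lambda u,v:((u+.5)/5-.5+265,(v+.5)/5-.5+128)
for n,a,b in[("knob",(357,73),(470,243)),("handletip",(187,62),(196,110)),("barR",(460,68),(533,335)),("barF",(545,72),(545,432))]:
    x,e=tri(S(*a),T(*b)); print(n,x.round(1),np.round(e,1))
print("bowl",plane("top",T(223.5,372),130).round(1))
fl=plane("top",T(85,570),50);fr=plane("top",T(400,535),50);print(fl.round(),fr.round(),np.arctan2(*(fl-fr)[[0,1]])*-1)
print("rimside L/R",plane("side",S(278,400),130).round(),plane("side",S(535,385),130).round(),plane("side",S(405,265),130).round())
E
```

```text
knob [ 620.8 -142.6  217.4] [0.6 0.6]
handletip [677.9  12.9 366.2] [0.6 0.6]
barR [ 566.1 -180.3  198.7] [2.5 2.5]
barF [ 511.2 -184.7  204.7] [0.4 0.4]
bowl [554.1   1.1 130. ]
[433.  92.  50.] [ 451. -110.   50.] 0.08813212201836096
rimside L/R [620.  49. 130.] [474.  -0. 130.] [572. -73. 130.]
```

```bash
cat >> h.py <<'E'
O=np.array([554.5,1.5,0.]);YAW=.088
RM=Ro.from_euler('z',YAW).as_matrix()
W=lambda m:O+RM@np.array(m,float)
M=lambda w:RM.T@(np.array(w)-O)
def pose(m,phi,off=19): # grasp point m (machine), tool phi below level
    z=np.array([np.cos(phi),0,-np.sin(phi)]);y=np.array([0,1.,0]);x=np.cross(y,z)
    return RM@np.stack([x,y,z],1),W(m)+RM@z*off
def rows(poses):
    R0,p0=dT()
    for R,p in poses:
        t=R0.T@(p-p0)/200;w=Ro.from_matrix(R0.T@R).as_rotvec()/np.pi
        print(np.round(np.r_[t,w],3).tolist())
def lid(psi): return [100-213*np.cos(psi),0,136+213*np.sin(psi)]
E
python3 -m inch '[[[0,0,-0.2,0,0,0],[0,0,-0.5,0,0,0],[-0.1,-0.1,-0.8,0,0,0],[-0.25,-0.3,-1,0,0,0],[-0.4,-0.5,-1,0,0,0],[-0.5,-0.7,-1,0,0,0],[-0.6,-0.9,-1,0,0,0],[-0.7,-1,-1,0,0,0]]]'
python3 - <<'E'
from h import *
rows([pose([123,0,450],np.radians(120))]);print(r.sense()["qpos"].round(2))
E
```

```text
clock: 0.77
eef_pos: [232.9, 413.2, 427.2]
tcp_rot: [3.141, 0.0, 2.873]
contact_force: [1.8, -0.2, 0.5]
opening: 0.997
grasp_force: 0.0
[-2.628, -1.361, -0.032, 0.03, 0.165, -0.111]
[ 1.05 -0.03  1.67  0.    1.5  -0.25]
```

```bash

python3 -m inch '[[[-0.15,-0.1,0,0,0,-0.02],[-0.3,-0.25,0,0,0.02,-0.05],[-0.45,-0.4,0,0,0.04,-0.08],[-0.6,-0.5,0,0,0.06,-0.1],[-0.75,-0.6,0,0.01,0.09,-0.11],[-0.9,-0.65,0,0.02,0.12,-0.11],[-1,-0.65,0,0.03,0.14,-0.11],[-1,-0.7,0,0.03,0.16,-0.11]]]'
python3 - <<'E'
from h import *
rows([pose([123,0,450],np.radians(120))]);print(r.sense()["qpos"].round(2))
E
```

```text
clock: 1.43
eef_pos: [392.5, 225.5, 424.9]
tcp_rot: [-3.135, -0.513, -3.062]
contact_force: [-1.2, 0.0, -1.1]
opening: 1.0
grasp_force: 0.0
[-1.1, -1.18, -0.661, -0.001, 0.003, -0.002]
[ 0.4   0.23  1.48  0.16  1.92 -1.23]
```

```bash

python3 -m inch '[[[-0.1,-0.15,-0.05,0,0,0],[-0.2,-0.3,-0.12,0,0,0],[-0.33,-0.45,-0.2,0,0,0],[-0.47,-0.6,-0.28,0,0,0],[-0.6,-0.72,-0.36,0,0,0],[-0.7,-0.84,-0.42,0,0,0],[-0.8,-0.93,-0.48,0,0,0],[-0.85,-0.98,-0.5,0,0,0]]]'
python3 - <<'E'
from h import *
rows([pose([123,0,450],np.radians(120)),pose(lid(1.68),np.radians(120)+.11-.0)]);print(r.sense()["qpos"].round(2))
E
```

```text
clock: 2.1
eef_pos: [604.1, 46.1, 430.6]
tcp_rot: [-3.136, -0.509, -3.061]
contact_force: [-0.4, -0.2, -0.7]
opening: 1.003
grasp_force: 0.0
[-0.257, -0.199, -0.159, -0.001, 0.005, -0.002]
[-0.497, -0.197, 0.286, -0.001, 0.04, -0.002]
[ 0.08  0.51  1.06 -0.01  2.08 -1.58]
```

```bash

python3 -m inch '[[[-0.12,-0.05,-0.05,0,0,0],[-0.25,-0.1,-0.09,0,0,0],[-0.38,-0.16,-0.1,0,0,0],[-0.48,-0.2,-0.1,0,0,0],[-0.5,-0.2,-0.1,0,0,0],[-0.5,-0.2,-0.1,0,0,0]]]' 0.3 25
python3 - <<'E'
from h import *
a=r.grab_frame("side")[:,:,::-1][90:240,240:380];b=r.grab_frame("top")[:,:,::-1][100:250,240:380]
cv2.imwrite("pics/c.png",cv2.resize(np.hstack([a,b]),(784,420),interpolation=3))
g=W(lid(1.68));print(g,proj("side",[g])-[240,90],proj("top",[g])-[240,100])
rows([pose(lid(1.68),np.radians(120))]);
E
```

```text
clock: 2.6
eef_pos: [702.4, 16.4, 398.1]
tcp_rot: [-3.137, -0.512, -3.059]
contact_force: [0.5, -0.2, 0.0]
opening: 0.655
grasp_force: 0.0
[677.23740073  12.3288586  347.73120207] [[41.04712998 63.74252118]] [[64.12450074 51.16631653]]
[-0.021, -0.012, 0.387, -0.001, 0.004, -0.001]
```

View pics/c.png

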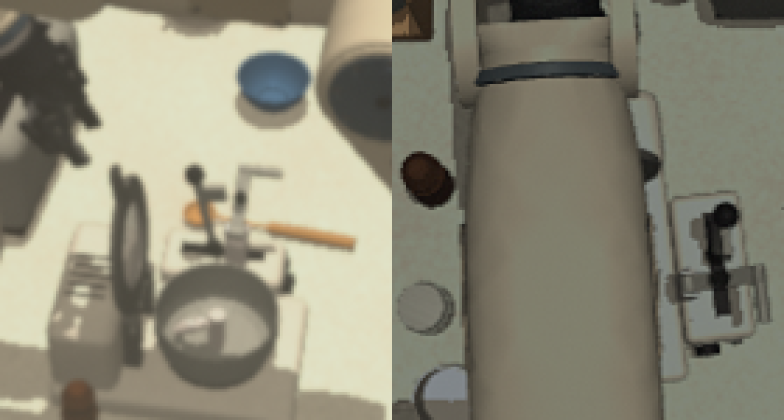

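The left half shows the gripper tips above and behind the handle, which is at (117,172). My projected grip point is (115,178), so they agree. Next I approach along the tool axis.

```bash

python3 -m inch '[[[-0.01,-0.01,0.08,0,0,0],[-0.02,-0.01,0.16,0,0,0],[-0.02,-0.01,0.24,0,0,0],[-0.02,-0.01,0.31,0,0,0],[-0.02,-0.01,0.37,0,0,0],[-0.02,-0.01,0.37,0,0,0]]]'
python3 -m inch '[[[0,0,0,0,0,0],[0,0,0,0,0,0],[0,0,0,0,0,0],[0,0,0,0,0,0],[0,0,0,0,0,0],[0,0,0,0,0,0]]]' -1 25
python3 - <<'E'
from h import *
R,p=dT();g=p-R[:,2]*19;m=M(g);print(m,np.arctan2(m[2]-136,100-m[0]),np.hypot(m[2]-136,100-m[0]));print(r.sense()["opening"])
E
```

```text
clock: 3.2
eef_pos: [667.7, 12.2, 334.0]
tcp_rot: [-3.137, -0.51, -3.058]
contact_force: [-0.8, -0.6, -0.5]
opening: 0.651
grasp_force: 0.0
clock: 3.7
eef_pos: [670.1, 12.1, 335.8]
tcp_rot: [-3.137, -0.507, -3.058]
contact_force: [0.1, 1.6, 5.8]
opening: 0.251
grasp_force: 27.8
[125.35230325   0.43558747 352.36220679] 1.6874397127001026 217.8424747549217
0.25072603723315445
```

```bash
cat >> h.py <<'E'
def arc(degs,c,ax): # rigid rotation of tool about machine axis through c
    R,p=dT();c=W(c);a=RM@np.array(ax,float)
    rows([(Q@R,c+Q@(p-c)) for Q in [Ro.from_rotvec(a*np.radians(d)).as_matrix() for d in degs]])
E
python3 - <<'E'
from h import *
arc([-2,-6,-11,-16,-21,-26,-30,-32],[100,0,136],[0,1,0])
E
```

```text
[0.032, -0.0, 0.015, -0.0, -0.011, 0.0]
[0.093, -0.0, 0.048, -0.0, -0.033, 0.0]
[0.166, -0.0, 0.096, -0.0, -0.061, 0.0]
[0.235, -0.001, 0.15, -0.0, -0.089, 0.0]
[0.299, -0.001, 0.209, -0.0, -0.117, 0.0]
[0.358, -0.001, 0.274, -0.001, -0.144, 0.0]
[0.401, -0.001, 0.329, -0.001, -0.167, 0.0]
[0.42, -0.001, 0.358, -0.001, -0.178, 0.0]
```

```bash

python3 -m inch '[[[0.032,0,0.015,0,-0.011,0],[0.093,0,0.048,0,-0.033,0],[0.166,0,0.096,0,-0.061,0],[0.235,0,0.15,0,-0.089,0],[0.299,0,0.209,0,-0.117,0],[0.358,0,0.274,0,-0.144,0],[0.401,0,0.329,0,-0.167,0],[0.42,0,0.358,0,-0.178,0]]]'
cat > g.py <<'E'
from h import *
s=r.sense();R,p=dT();g=p-R[:,2]*19;m=M(g);print("grip",m.round(1),"psi",np.arctan2(m[2]-136,100-m[0]).round(3),np.hypot(m[2]-136,100-m[0]).round(1),"op",s["opening"],s["qpos"].round(2))
E
python3 g.py
```

```text
clock: 4.37
eef_pos: [560.0, 1.5, 313.0]
tcp_rot: [-3.136, 0.055, -3.056]
contact_force: [1.3, -3.2, -0.8]
opening: 0.25
grasp_force: 28.5
grip [  4.4  -0.4 332. ] psi 1.117 218.1 op 0.24975104151641364 [ 0.    0.15  1.72 -0.    1.22 -1.66]
```

```bash

python3 -m inch '[[[0.032,0,0.015,0,-0.011,0],[0.093,0,0.048,0,-0.033,0],[0.166,0,0.096,0,-0.061,0],[0.235,0,0.15,0,-0.089,0],[0.299,0,0.209,0,-0.117,0],[0.358,0,0.274,0,-0.144,0],[0.401,0,0.329,0,-0.167,0],[0.42,0,0.358,0,-0.178,0]]]'
python3 g.py
```

```text
clock: 5.03
eef_pos: [480.0, -6.2, 236.0]
tcp_rot: [-3.133, 0.613, -3.052]
contact_force: [-6.3, -10.1, 4.2]
opening: 0.255
grasp_force: 30.8
grip [-85.9  -1.  251.5] psi 0.556 218.8 op 0.25541141057509864 [-0.08 -0.14  2.35  0.27  0.34 -1.96]
```

```bash
python3 - <<'E'
from h import *
R=218.5
P=[]
for s,f in zip([.52,.45,.37,.29,.21,.13,.06,.01],[56,58,61,64,67,70,73,75]):
    P.append(pose([100-R*np.cos(s),-1.5,136+R*np.sin(s)],np.radians(f)))
rows(P)
E
```

```text
[0.037, -0.002, 0.018, -0.003, 0.006, 0.0]
[0.109, -0.001, 0.052, -0.003, 0.017, 0.0]
[0.188, -0.001, 0.097, -0.003, 0.034, 0.0]
[0.264, -0.0, 0.148, -0.003, 0.051, 0.0]
[0.335, 0.0, 0.204, -0.003, 0.067, 0.0]
[0.402, 0.001, 0.265, -0.003, 0.084, -0.0]
[0.456, 0.001, 0.321, -0.003, 0.101, -0.0]
[0.492, 0.002, 0.364, -0.003, 0.112, -0.0]
```

```bash

python3 -m inch '[[[0.037,-0.002,0.018,-0.003,0.006,0],[0.109,-0.001,0.052,-0.003,0.017,0],[0.188,-0.001,0.097,-0.003,0.034,0],[0.264,0,0.148,-0.003,0.051,0],[0.335,0,0.204,-0.003,0.067,0]]]' - 20
python3 g.py
```

```text
clock: 5.45
eef_pos: [450.7, -8.8, 165.3]
tcp_rot: [3.139, 0.398, -3.052]
contact_force: [0.8, -8.1, 0.0]
opening: 0.25
grasp_force: 25.1
grip [-111.7   -1.2  182.8] psi 0.217 216.8 op 0.2495242698253932 [-0.07 -0.    2.33  0.16  0.43 -1.86]
```

```bash
python3 - <<'E'
from h import *
R=217.5
rows([pose([100-R*np.cos(s),-2,136+R*np.sin(s)],np.radians(f)) for s,f in zip([.15,.08,.03,0,-.01],[70,73,75,76,76])])
E
```

```text
[0.048, -0.004, 0.059, 0.001, 0.016, 0.0]
[0.09, -0.004, 0.125, 0.001, 0.032, 0.0]
[0.117, -0.005, 0.174, 0.001, 0.043, 0.0]
[0.132, -0.005, 0.203, 0.001, 0.049, 0.001]
[0.136, -0.005, 0.213, 0.001, 0.049, 0.001]
```

```bash

python3 -m inch '[[[0.048,-0.004,0.059,0,0.016,0],[0.09,-0.004,0.125,0,0.032,0],[0.117,-0.005,0.174,0,0.043,0],[0.132,-0.005,0.203,0,0.049,0],[0.136,-0.005,0.213,0,0.049,0],[0.136,-0.005,0.213,0,0.049,0],[0.136,-0.005,0.213,0,0.049,0]]]'
python3 g.py
```

```text
clock: 6.03
eef_pos: [443.6, -9.6, 116.5]
tcp_rot: [3.138, 0.248, -3.052]
contact_force: [-1.7, -1.9, 8.8]
opening: 0.257
grasp_force: 26.8
grip [-116.1   -1.4  134.9] psi -0.005 216.1 op 0.25663841766880235 [-0.06  0.13  2.28  0.08  0.48 -1.79]
```

```bash

python3 -m inch '[[[0,0,0,0,0,0],[0,0,0,0,0,0],[0,0,0,0,0,0],[0,0,0,0,0,0],[0,0,-0.15,0,0,0],[0,0,-0.35,0,0,0],[0,0,-0.6,0,0,0],[0,0,-0.75,0,0,0]]]' 0.3
python3 - <<'E'
from h import *
p=[-44,-185,196]
rows([pose([-44,-185,300],np.pi/2),pose(p,np.pi/2,10)]);print(r.sense()["qpos"].round(2))
a=r.grab_frame("side")[:,:,::-1][130:250,240:380];b=r.grab_frame("top")[:,:,::-1][120:240,240:380]
cv2.imwrite("pics/d.png",cv2.resize(np.hstack([a,b]),(784,336),interpolation=3))
# lid shut?
for q in([-132,0,135],[-88,0,140],[88,0,140]): print(q,((proj("side",[W(q)])-[240,130])*2.8).round(),((proj("top",[W(q)])-[240,120])*2.8+[392,0]).round())
E
```

```text
clock: 6.7
eef_pos: [404.9, -13.3, 262.4]
tcp_rot: [3.137, 0.245, -3.052]
contact_force: [1.2, 0.1, -0.1]
opening: 0.65
grasp_force: 0.0
[-0.537, -0.918, 0.035, 0.001, 0.078, 0.001]
[-0.422, -0.92, 0.496, 0.001, 0.078, 0.001]
[-0.07 -0.18  2.18  0.05  0.9  -1.76]
[-132, 0, 135] [[317. 206.]] [[599. 350.]]
[-88, 0, 140] [[283. 199.]] [[595. 310.]]
[88, 0, 140] [[148. 182.]] [[577. 148.]]
```

View pics/d.png

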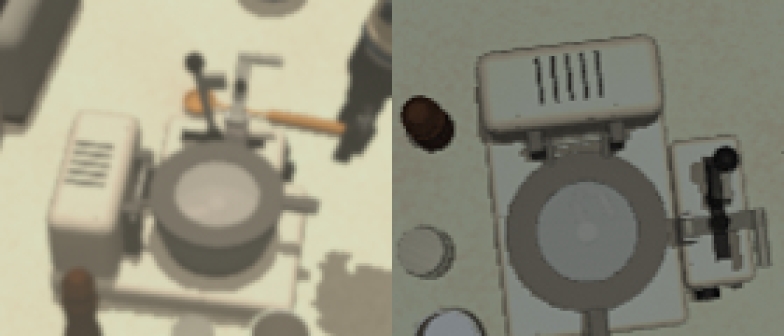

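Both views show the lid flat on the bowl, with its handle forward at about (597,335). The catch bar is still thrown out, at (762,237) in the top half. Next is the catch.

```bash

python3 -m inch '[[[-0.08,-0.12,-0.02,0,0.02,0],[-0.18,-0.3,0,0,0.04,0],[-0.28,-0.48,0,0,0.06,0],[-0.38,-0.66,0.01,0,0.078,0],[-0.48,-0.82,0.02,0,0.078,0],[-0.53,-0.91,0.03,0,0.078,0],[-0.537,-0.918,0.035,0,0.078,0],[-0.537,-0.918,0.035,0,0.078,0]]]'
python3 - <<'E'
from h import *
rows([pose([-44,-184,198],np.pi/2,12)]);print(r.sense()["qpos"].round(2))
a=r.grab_frame("side")[:,:,::-1][130:210,300:380];
cv2.imwrite("pics/e.png",cv2.resize(a,(560,560),interpolation=3))
for q in([-44,-185,196],[-65,-185,196],[-23,-185,196]): print(q,((proj("side",[W(q)])-[300,130])*7).round())
E
```

```text
clock: 7.47
eef_pos: [527.9, -187.3, 277.8]
tcp_rot: [3.137, -0.002, -3.053]
contact_force: [0.5, -0.0, 0.1]
opening: 0.652
grasp_force: 0.0
[0.004, 0.006, 0.459, 0.002, -0.001, 0.0]
[-0.35  0.21  1.72  0.    1.21 -2.01]
[-44, -185, 196] [[253. 155.]]
[-65, -185, 196] [[292. 159.]]
[-23, -185, 196] [[214. 150.]]
```

View pics/e.png

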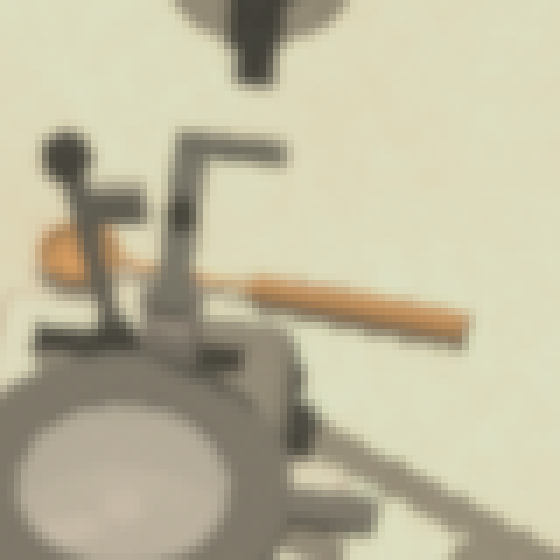

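The bar runs from (205,145) to (285,155), about 1 px from the prediction, and the fingers are directly above it. I'll descend and grip.

```bash

python3 -m inch '[[[0,0.005,0.1,0,0,0],[0,0.005,0.25,0,0,0],[0,0.005,0.38,0,0,0],[0,0.005,0.45,0,0,0],[0,0.005,0.45,0,0,0]]]'
python3 -m inch '[[[0,0,0,0,0,0],[0,0,0,0,0,0],[0,0,0,0,0,0],[0,0,0,0,0,0],[0,0,0,0,0,0],[0,0,0,0,0,0]]]' -1 20
python3 g.py
```

```text
clock: 7.93
eef_pos: [524.7, -183.2, 186.1]
tcp_rot: [3.135, -0.005, -3.05]
contact_force: [0.0, 0.0, 0.1]
opening: 0.652
grasp_force: 0.0
clock: 8.43
eef_pos: [527.6, -183.1, 189.6]
tcp_rot: [3.134, 0.0, -3.052]
contact_force: [1.6, 11.2, -5.1]
opening: 0.151
grasp_force: 23.3
grip [ -43.1 -181.6  208.6] psi 0.47 160.4 op 0.15124287425200866 [-0.34  0.3   1.82  0.01  1.03 -2.01]
```

```bash
cat >> h.py <<'E'
def catch(a,y0,z0,a0):
    a=np.radians(a);a0=np.radians(a0)
    for t in a: print([0,round((y0*0-85*np.cos(t)+85*np.cos(a0))/200,3),round(-(85*np.sin(t)-85*np.sin(a0))/200,3),0,0,0])
E
python3 -c "
from h import *
catch([38,48,58,68,78,88,98,103],0,0,30.6)"
```

```text
[0, np.float64(0.031), np.float64(-0.045), 0, 0, 0]
[0, np.float64(0.081), np.float64(-0.099), 0, 0, 0]
[0, np.float64(0.141), np.float64(-0.144), 0, 0, 0]
[0, np.float64(0.207), np.float64(-0.178), 0, 0, 0]
[0, np.float64(0.277), np.float64(-0.199), 0, 0, 0]
[0, np.float64(0.351), np.float64(-0.208), 0, 0, 0]
[0, np.float64(0.425), np.float64(-0.205), 0, 0, 0]
[0, np.float64(0.461), np.float64(-0.198), 0, 0, 0]
```

```bash

python3 -m inch '[[[0,0.031,-0.045,0,0,0],[0,0.081,-0.1,0,0,0],[0,0.141,-0.144,0,0,0],[0,0.207,-0.178,0,0,0]]]'
python3 -m inch '[[[0,0.07,-0.021,0,0,0],[0,0.144,-0.03,0,0,0],[0,0.218,-0.027,0,0,0],[0,0.254,-0.02,0,0,0]]]'
python3 g.py
```

```text
clock: 8.77
eef_pos: [524.1, -144.5, 227.0]
tcp_rot: [3.14, 0.001, -3.051]
contact_force: [-2.9, -4.0, 2.6]
opening: 0.152
grasp_force: 21.9
clock: 9.1
eef_pos: [519.9, -92.5, 231.3]
tcp_rot: [3.139, 0.003, -3.051]
contact_force: [-2.4, -1.6, 7.0]
opening: 0.152
grasp_force: 22.7
grip [-42.8 -90.7 250.3] psi 0.675 182.9 op 0.15232198764186244 [-0.18  0.2   1.84  0.    1.1  -1.84]
```

```bash
python3 -c "
from h import *
catch([110,120,130,140,150,160,170,176,182],0,0,103)"|sed 's/np.float64//g'
```

```text
[0, (0.05), (0.015), 0, 0, 0]
[0, (0.117), (0.046), 0, 0, 0]
[0, (0.178), (0.089), 0, 0, 0]
[0, (0.23), (0.141), 0, 0, 0]
[0, (0.272), (0.202), 0, 0, 0]
[0, (0.304), (0.269), 0, 0, 0]
[0, (0.323), (0.34), 0, 0, 0]
[0, (0.328), (0.384), 0, 0, 0]
[0, (0.329), (0.429), 0, 0, 0]
```

```bash

python3 -m inch '[[[0,0.05,0.015,0,0,0],[0,0.117,0.046,0,0,0],[0,0.178,0.089,0,0,0],[0,0.23,0.141,0,0,0],[0,0.272,0.202,0,0,0],[0,0.304,0.269,0,0,0]]]'
python3 -m inch '[[[0,0.019,0.071,0,0,0],[0,0.023,0.115,0,0,0],[0,0.023,0.145,0,0,0],[0,0.023,0.155,0,0,0],[0,0.023,0.155,0,0,0],[0,0.023,0.155,0,0,0]]]'
python3 g.py
```

```text
clock: 9.6
eef_pos: [513.9, -31.7, 174.6]
tcp_rot: [3.138, 0.0, -3.051]
contact_force: [-0.5, -3.7, 1.1]
opening: 0.154
grasp_force: 24.4
clock: 10.1
eef_pos: [513.1, -26.2, 143.6]
tcp_rot: [3.134, -0.001, -3.052]
contact_force: [-0.1, 10.6, -1.8]
opening: 0.153
grasp_force: 25.4
grip [-43.7 -24.1 162.6] psi 0.183 146.1 op 0.15259959839246048 [-0.06  0.29  1.95  0.01  0.91 -1.72]
```

```bash

python3 -m inch '[[[0,0,0,0,0,0],[0,0,0,0,0,0],[0,0,0,0,0,0],[0,0,-0.1,0,0,0],[0,0,-0.25,0,0,0],[0,0,-0.4,0,0,0],[0,0,-0.4,0,0,0]]]' 0
python3 -m inch '[[[0,0,0,0,0,0],[0,0,0,0,0,0],[0,0,0,0,0,0],[0,0,0,0,0,0],[0,0,0,0,0,0],[0,0,0,0,0,0]]]' -1 40
python3 - <<'E'
from h import *
a=r.grab_frame("side")[:,:,::-1][130:230,270:380];
cv2.imwrite("pics/f.png",cv2.resize(a,None,fx=5,fy=5,interpolation=3))
for q in([-44,-23,160],[-65,-23,160],[-23,-23,160],[-23,-108,160]): print(q,((proj("side",[W(q)])-[270,130])*5).round())
print(M(dT()[1]))
E
```

```text
clock: 10.68
eef_pos: [516.7, -28.9, 229.9]
tcp_rot: [3.139, 0.008, -3.052]
contact_force: [1.2, 0.5, 0.8]
opening: 0.501
grasp_force: 0.0
clock: 11.18
eef_pos: [513.2, -28.5, 224.0]
tcp_rot: [3.137, -0.001, -3.051]
contact_force: [-0.2, -0.2, 0.1]
opening: -0.002
grasp_force: 0.0
[-44, -23, 160] [[300. 306.]]
[-65, -23, 160] [[329. 309.]]
[-23, -23, 160] [[271. 302.]]
[-23, -108, 160] [[287. 215.]]
[-43.6262292  -26.28265607 224.13743142]
```

View pics/f.png

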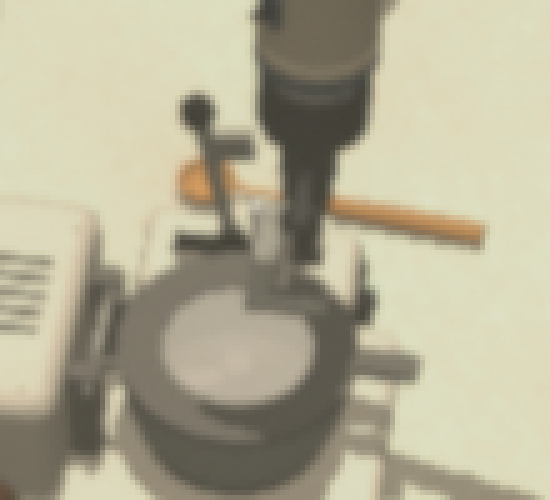

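The catch is over the lid, with its bar at about (265–325,300) as predicted. I'll press on it briefly to make sure it's on its stop.

```bash

python3 -m inch '[[[0,0.015,0.1,0,0,0],[0,0.015,0.2,0,0,0],[0,0.015,0.26,0,0,0],[0,0.015,0.285,0,0,0],[0,0.015,0.295,0,0,0],[0,0.015,0.295,0,0,0],[0,0.015,0.295,0,0,0]]]'
python3 g.py
```

```text
clock: 11.82
eef_pos: [512.4, -25.1, 166.4]
tcp_rot: [3.137, -0.002, -3.052]
contact_force: [-6.9, 1.7, 9.2]
opening: 0.0
grasp_force: 4.8
grip [-44.3 -22.9 185.4] psi 0.33 152.5 op 0.0004364557077517007 [-0.05  0.26  1.93  0.01  0.96 -1.72]
```

```bash

python3 -m inch '[[[0,0,-0.15,0,0,0],[0,0,-0.35,0,0,0],[0,0,-0.55,0,0,0],[-0.1,-0.14,-0.6,0,0,0],[-0.24,-0.34,-0.6,0,0,0],[-0.38,-0.52,-0.6,0,0,0],[-0.48,-0.63,-0.6,0,0,0],[-0.48,-0.63,-0.6,0,0,0]]]' 0.4
python3 - <<'E'
from h import *
k=M([620.8,-142.6,217.4]);print(k)
rows([pose([k[0],k[1],216],np.pi/2,17)]);print(r.sense()["qpos"].round(2))
E
```

```text
clock: 12.48
eef_pos: [624.5, -147.4, 285.1]
tcp_rot: [3.14, 0.003, -3.054]
contact_force: [-2.4, -0.2, 0.7]
opening: 0.7
grasp_force: 0.0
[  53.37901237 -149.36927742  217.4       ]
[0.017, 0.025, 0.43, 0.0, 0.001, -0.0]
[-0.24  0.33  1.54  0.    1.27 -1.89]
```

```bash

python3 -m inch '[[[0.017,0.022,0.1,0,0,0],[0.017,0.022,0.25,0,0,0],[0.017,0.022,0.38,0,0,0],[0.017,0.022,0.43,0,0,0],[0.017,0.022,0.43,0,0,0]]]'
python3 -m inch '[[[0,0,0,0,0,0],[0,0,0,0,0,0],[0,0,0,0,0,0],[0,0,0,0,0,0],[0,0,0,0,0,0],[0,0,0,0,0,0]]]' -1 60
python3 g.py
```

```text
clock: 12.9
eef_pos: [615.0, -137.9, 196.8]
tcp_rot: [3.136, -0.004, -3.052]
contact_force: [-0.2, 0.3, -0.5]
opening: 0.701
grasp_force: 0.0
clock: 13.4
eef_pos: [618.3, -143.0, 202.3]
tcp_rot: [-3.137, 0.005, -3.051]
contact_force: [0.0, -20.2, 1.8]
opening: 0.295
grasp_force: 58.7
grip [  50.7 -149.5  221.3] psi 1.047 98.5 op 0.2945791958141617 [-0.23  0.39  1.64 -0.    1.1  -1.89]
```

```bash

python3 -m inch '[[[0.05,-0.015,-0.008,0,0,0],[0.103,-0.015,-0.014,0,0,0],[0.155,-0.015,-0.015,0,0,0],[0.206,-0.015,-0.015,0,0,0],[0.26,-0.015,-0.011,0,0,0],[0.309,-0.015,-0.004,0,0,0],[0.36,-0.015,0.008,0,0,0],[0.4,-0.015,0.018,0,0,0]]]'
python3 -m inch '[[[0.01,0,0.002,0,0,0],[0.025,0,0.004,0,0,0],[0.025,0,0.004,0,0,0],[0.025,0,0.004,0,0,0]]]'
python3 g.py
```

```text
clock: 14.07
eef_pos: [536.4, -148.3, 196.3]
tcp_rot: [3.138, 0.001, -3.052]
contact_force: [0.7, 0.5, 1.0]
opening: 0.004
grasp_force: 0.0
clock: 14.4
eef_pos: [532.4, -148.8, 194.9]
tcp_rot: [3.138, 0.001, -3.051]
contact_force: [0.2, -0.6, -0.1]
opening: 0.001
grasp_force: 0.0
grip [ -35.2 -147.8  213.9] psi 0.523 156.0 op 0.0012863250218401398 [-0.28  0.28  1.82  0.    1.04 -1.94]
```

The knob slipped out of the grip and the lever sprang back. I'll pull it with shut fingers from behind the knob instead.

```bash

python3 -m inch '[[[0,0,-0.15,0,0,0],[0,0,-0.3,0,0,0],[0,-0.01,-0.38,0,0,0],[-0.15,-0.01,-0.38,0,0,0],[-0.34,-0.01,-0.38,0,0,0],[-0.52,-0.01,-0.38,0,0,0],[-0.66,-0.01,-0.38,0,0,0],[-0.66,-0.01,-0.38,0,0,0]]]' -1
python3 - <<'E'
from h import *
a=r.grab_frame("side")[:,:,::-1][130:230,270:380];
cv2.imwrite("pics/i.png",cv2.resize(a,None,fx=5,fy=5,interpolation=3))
for q in([53,-150,217],[-44,-23,160]): print(q,((proj("side",[W(q)])-[270,130])*5).round())
rows([pose([96,-149.5,190],np.pi/2,0)]);print(M(dT()[1]))
E
```

```text
clock: 15.07
eef_pos: [668.6, -138.4, 270.1]
tcp_rot: [3.138, 0.003, -3.05]
contact_force: [-1.5, -0.9, -0.5]
opening: 0.0
grasp_force: 0.0
[53, -150, 217] [[195. 109.]]
[-44, -23, 160] [[300. 306.]]
[0.014, -0.002, 0.399, 0.001, 0.0, 0.001]
[  98.85882603 -149.3739348   269.82337025]
```

View pics/i.png

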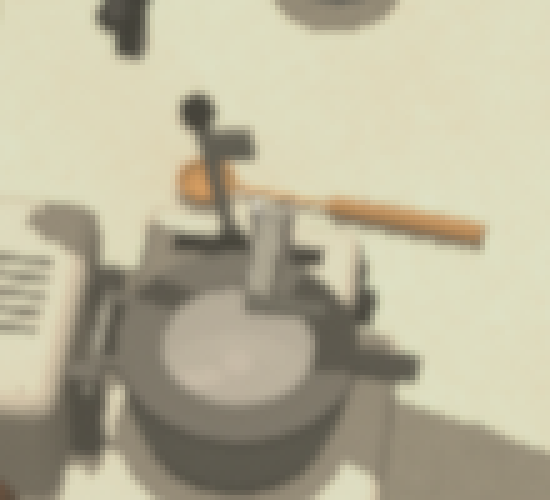

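The lever is back at rest with its knob at (197,110), and the catch is still over at (265–325,300). The fingers are behind the knob, so I go down and pull forward.

```bash

python3 -m inch '[[[0,-0.002,0.15,0,0,0],[0,-0.002,0.3,0,0,0],[0,-0.002,0.4,0,0,0],[0,-0.002,0.41,0,0,0],[0,-0.002,0.41,0,0,0]]]' -1
python3 -m inch '[[[0.05,0,0,0,0,0],[0.11,0,0,0,0,0],[0.17,0,0,0,0,0],[0.23,0,0,0,0,0],[0.28,0,0,0,0,0],[0.28,0,0,0,0,0]]]'
python3 g.py
```

```text
clock: 15.53
eef_pos: [662.6, -139.2, 187.8]
tcp_rot: [3.137, -0.003, -3.052]
contact_force: [0.4, -1.2, 0.2]
opening: 0.0
grasp_force: 0.0
clock: 16.03
eef_pos: [607.8, -144.9, 191.4]
tcp_rot: [3.139, 0.004, -3.052]
contact_force: [3.4, 0.7, 2.0]
opening: 0.002
grasp_force: 2.1
grip [  40.2 -150.6  210.4] psi 0.893 95.5 op 0.0018500395382402503 [-0.24  0.39  1.67  0.    1.08 -1.9 ]
```

```bash

python3 -m inch '[[[0.05,0.002,0.005,0,0,0],[0.1,0.003,0.01,0,0,0],[0.15,0.003,0.01,0,0,0],[0.2,0.003,0.015,0,0,0],[0.22,0.003,0.015,0,0,0],[0.22,0.003,0.015,0,0,0]]]'
python3 g.py
python3 -m inch '[[[0.01,0,0,0,0,0],[0.02,0,0,0,0,0],[0.02,0,0,0,0,0],[0.02,0,0,0,0,0]]]'
python3 g.py
```

```text
clock: 16.53
eef_pos: [564.8, -147.9, 186.5]
tcp_rot: [3.138, 0.003, -3.052]
contact_force: [7.3, 0.2, -3.1]
opening: 0.002
grasp_force: 3.6
grip [  -2.9 -149.8  205.5] psi 0.594 124.2 op 0.002261889437778984 [-0.26  0.34  1.77  0.    1.04 -1.92]
clock: 16.87
eef_pos: [563.1, -148.1, 186.5]
tcp_rot: [3.138, 0.006, -3.052]
contact_force: [13.5, 1.0, -7.9]
opening: -0.003
grasp_force: 6.3
grip [  -4.7 -149.8  205.5] psi 0.586 125.7 op -0.0029085196294077837 [-0.26  0.33  1.77  0.01  1.03 -1.93]
```

```bash

python3 -m inch '[[[0.01,0,0,0,0,0],[0.01,0,0,0,0,0],[0.01,0,0,0,0,0],[0.01,0,0,0,0,0],[0.01,0,0,0,0,0],[0.01,0,0,0,0,0],[0.01,0,0,0,0,0],[0.01,0,0,0,0,0]]]'
python3 g.py
python3 - <<'E'
from h import *
a=r.grab_frame("side")[:,:,::-1][130:230,270:380];
cv2.imwrite("pics/j.png",cv2.resize(a,None,fx=5,fy=5,interpolation=3))
for q in([-29,-150,213],[-44,-23,160]): print(q,((proj("side",[W(q)])-[270,130])*5).round())
E
```

```text
clock: 17.53
eef_pos: [562.6, -148.2, 186.6]
tcp_rot: [3.139, 0.009, -3.052]
contact_force: [17.9, 2.8, -11.7]
opening: -0.001
grasp_force: 9.4
grip [  -5.3 -149.8  205.6] psi 0.584 126.2 op -0.001016182879871374 [-0.26  0.33  1.78  0.01  1.03 -1.93]
[-29, -150, 213] [[306. 126.]]
[-44, -23, 160] [[300. 306.]]
```

View pics/j.png

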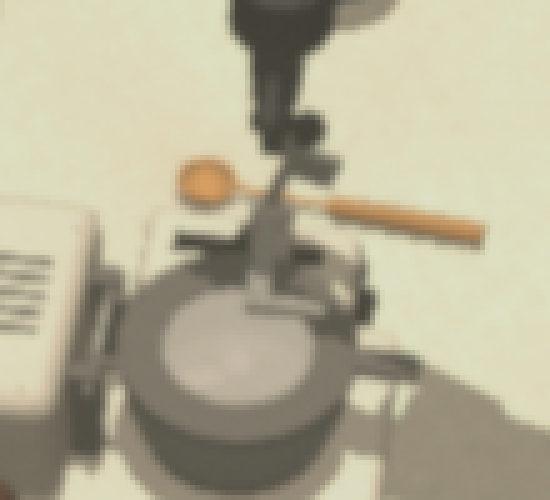

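The knob is at (308,127), against a predicted (306,126) for fully forward. The fingers press from behind at 18 N, and the lid and catch are down. I'm handing in.

```bash
python3 -c "
from rig import r
print(r.sign_off())"
```

```text
the job is handed in; nothing more can be done
None
```

The job is handed in, result not shown: lid lowered and shut, catch over on it, and shut fingers hold the lever fully forward from behind at about 18 N; my first try, gripping the knob, slipped and the lever sprang back once.

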